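# Slide the jar carriage under the funnel

### The job

Bring the empty glass jar under the funnel: press the carriage's locking button right down with a fingertip and, without letting it come up on the way, push the carriage along its runners until it is fully home against the end stop at the funnel. Then let the button spring up so that the carriage locks there, and move clear. Do not pick anything up; the jar must stay standing in its nest and everything else must stay where it stands.

Things in the scene. Friction and masses are not known exactly. Their poses are not given: they have to be found in the camera images.
- filler: Jar-filling slide: wooden board 300 x 400 x 18 mm fixed on the table, with two aluminium runners. Origin: centre of its underside, on the table. +y runs along the runners, the way the carriage must go; +x points to the funnel side, -x (button side) roughly to the robot. Dark wood end stops cross both runner ends at y = +-137 mm, tops 44 mm above the table.
- funnel_mouth (a point): Centre of the funnel's top rim. Fixed steel funnel, 76 mm wide on top, reaching from 132 to 192 mm above the table over x = 60, y = 80 mm of the filler, on a post at x = 134, y = 80 mm. It stands 130 mm behind (+x of) the button when the carriage is home: keep a wide gripper body turned along the runners.
- comb (a point): Middle of the top of the fixed steel lock comb, a strip 12 mm wide, 286 mm long, along the button side of the filler (x = -122 mm), 55 mm above the table. A tongue on the button engages its notches, one every 20 mm.
- carriage (a joint): The carriage, an aluminium plate 214 mm (across the runners) x 100 mm, top 44 mm above the table. Value: metres slid towards +y of the filler; 0 to 0.003 at the start, 0.160 against the end stop at the funnel. Friction 1.5 N plus 6 N per m/s. Locked (some 4 mm of play) while the button is up; re-locks in any notch if the button comes up.
- button (a joint): The locking button. Value: metres pressed, 0 up, 0.006 fully down. Spring: 3 N to start, 6 N fully down; it springs back up when let go. The lock is free from about 4 mm on, so keep it at the bottom of its travel.
- button_top (a point): Centre of the top of the plain grey round button, 34 mm across, on the carriage's robot-side end; 62 mm above the table when up, 56 mm fully down; rides with the carriage. On its +y side (filler axes) stands a finger ledge on the carriage, 40 mm wide, 8 mm thick, top 80 mm above the table, near face 26 mm from the button's centre: a tip on the button can push against it.
- button_home (a point): Fixed point on the filler: where the centre of the button's top (when up) lies once the carriage is against the end stop at the funnel.
- nest (a point): Centre of the floor of the square wooden nest (inside 70 mm, walls 14 mm high) on the carriage's far end; rides with the carriage, 44 mm above the table.
- jar_mid (a point): Open empty glass jar, 62 mm across, 80 mm high, standing loose in the nest; the point is its centre, half-way up (84 mm above the table).
- pepper_jar: Bystander: stoppered glass jar of peppercorns, 68 mm across, 115 mm high, beside the board's start end. Origin: centre of its underside.
- stopper: Bystander: green glass stopper, 48 mm across, 36 mm high, on the board behind the start-end stop. Origin: centre of its underside.
- tin: Bystander: small steel tin, 42 mm across, 45 mm high, on the board beyond the far end stop. Origin: centre of its underside.
- cinnamon_bowl: Bystander: wooden bowl of cinnamon sticks, 132 mm across, about 60 mm high, beside the board's far end. Origin: centre of its underside.
- spoon: Bystander: wooden spoon 200 mm long lying behind the board. Origin: on its underside.
There are look-alikes about, which are no part of the job. What is shaped like the part that bears jar_mid but pink is not meant.

How it is judged:
On the way, in this order (a step that is already met when the one before it is completed fails the run):
1. the locking button is pressed down while the carriage is still at its start (value of joint button above 0.0042 m and value of joint carriage below 0.014 m), for 0.1 s.
2. the carriage is against the end stop with the button still held down (value of joint button above 0.004 m and value of joint carriage above 0.157 m), for 0.1 s.
At the end, for the whole second after the job is handed in: The carriage rests within 4.5 mm of its end stop under the funnel, the button is up (pressed less than 1.5 mm) and the jar stands upright (within 0.12 rad) in its nest, within 12 mm of its centre (value of joint carriage above 0.1555 m and value of joint button below 0.0015 m and velocity of joint carriage between -0.005 and 0.005 m/s and horizontal distance between jar_mid and nest below 0.012 m and angle between jar_mid's own z axis and vertical below 0.12 rad and height (world z) of jar_mid below 0.092 m); the robot touches nothing.
It fails at once if the button came up (pressed less than 2 mm) while the carriage was between its ends (value of joint button below 0.002 m and value of joint carriage between 0.014 and 0.15 m).
It fails at once if the jar was lifted, tipped or taken out of its nest (height (world z) of jar_mid above 0.096 m or angle between jar_mid's own z axis and vertical above 0.3 rad or horizontal distance between jar_mid and nest above 0.015 m).
It fails at once if a bystander was moved more than 20 mm, or tipped or lifted (distance of any of pepper_jar, stopper, tin, cinnamon_bowl, spoon from where it was at the start of the episode above 0.02 m or angle between any of pepper_jar, stopper, tin, cinnamon_bowl's own z axis and vertical above 0.35 rad).
It also fails if it takes over 45 s, if anything falls off the work surface, if the arm or the gripper's body presses on something with over 40 N, if the wrist force passes 120 N, or if a joint passes its speed limit or range.

### The arm

A 6-joint arm with a two-finger parallel gripper is mounted at the origin on the work surface. World frame = base frame: x ahead of the robot, y to its left, z up, the work surface at z = 0. Lengths are in m, angles in rad, forces in N, time in s.
With the tool pointing down it reaches from about 0.325 to 0.775 m from the base axis. Payload 5.5 kg.
Tool frame: the origin (TCP) lies between the finger pads; the fingertips stand 8 mm ahead of it and the grasp point (between the pads) lies 11 mm behind it (tcp_to_tips is the distance from the TCP to the fingertips, in m); z points along the fingers, y is the line along which they close (so a half turn about z gives the same grasp; the last joint's range is limited). The gripper opens to 88 mm and grips with 3 to 60 N. Pads are 20 mm wide; open, the fingers measure 115 mm over their backs; the gripper's body (75 mm by 178 mm) begins 61 mm behind the grasp point.
Start: joints at [1.082, 0.091, 1.231, -0, 1.82, -0.057], TCP at [0.251, 0.545, 0.231] pointing down, gripper open.
Joint ranges: [-2.87, 2.87], [-0.86, 2.18], [0.17, 2.46], [-1.51, 4.65], [0.06, 2.69], [-2.65, 2.65]. Speed limits (rad/s): [2.57, 2.57, 3.01, 3.14, 3.14, 3.14].

### API

Orientations are given as a unit quaternion [w, x, y, z].
In Python, from bench import * gives the robot as it stands. Calls block until the motion is done:
- move_to(position, orientation): joint-space move of the TCP to a pose.
- move_l(position, speed=0.15, orientation=None): straight line of the TCP; orientation=None keeps the orientation; speed is the mean speed in m/s.
- movej(angles): joint-space move.
- gripper_open() and close(): open the fingers fully, or close them until they stop; the grip force is fixed at half the most.
- hold(seconds).
- inverse_kinematics(position, orientation): joint angles nearest the present ones, or None.
- state(): the state.
- get_image(name): name is "side" or "top"; returns a dict with "frame" (480x640x3 uint8, blue, green, red), "depth" (480x640 float32, m along the optical axis (not along the pixel's ray), 0 where there is no reading), "camera_matrix" (3x3 intrinsics, pixels), "view" (4x4, takes a point from world to camera coordinates). Camera axes: x right, y up, looking along -z (the intrinsics and any distortion apply to the point x, -y, -z); pixel columns grow to the right and rows downward; lengths in m; the calibration is good to about 2 mm. A picture is of the moment at which its call begins.
A pose or a line that the arm cannot do raises IKError and nothing moves.
- job_done(): hands the job in; it is judged then, once.
The state is a dict: "time": time; "joint_pos": joint angles; "dq": joint speeds; "joint_torque": joint torques, N m; "ee_pos": TCP position; "ee_rot": TCP orientation; "ft_force": force on the tool from outside, world axes, zero at the start; "moment": the same for the moment, N m; "finger_gap": finger opening in m; "finger_force": force on a finger pad.
Only numpy, scipy, OpenCV 4.12 (cv2) and the standard library are available. Lean on these libraries where they do the work, as an engineer would, in place of code of your own. Each camera call takes 0.05 s, during which the arm holds its last target. There are 200 camera calls.

## Working session

There is one attempt and no reset: what is moved stays moved. The work goes in short steps, each a Python script; the robot and the scene stay as the last script left them, time stands still between calls to the robot, and variables do not carry over. Pictures are saved under pics/ and viewed, at most 10 in all, crops included, and the job is handed in when it is done.

```bash
mkdir -p pics; cat > h.py <<'E'
from bench import *
import numpy as np, cv2
def world(im,u,v,z=None):
    K=im["camera_matrix"];T=np.linalg.inv(im["view"])
    d=np.array([(u-K[0,2])/K[0,0],-(v-K[1,2])/K[1,1],-1.])
    D=T[:3,:3]@d;o=T[:3,3]
    s=im["depth"][int(round(v)),int(round(u))] if z is None else (z-o[2])/D[2]
    return o+s*D
E
python3 - <<'E'
from h import *
for n in("top","side"):
    im=get_image(n);cv2.imwrite(f"pics/{n}0.png",im["frame"]);np.savez(f"{n}0.npz",**im)
    print(n,np.linalg.inv(im["view"])[:3].round(3).tolist())
print(state())
E
```

```text
top [[-0.009, 0.993, -0.117, 0.492], [-1.0, -0.011, -0.012, 0.045], [-0.013, 0.117, 0.993, 1.235]]
side [[-0.921, 0.263, -0.289, 0.319], [-0.39, -0.654, 0.648, 0.733], [-0.018, 0.709, 0.705, 0.896]]
{'time': 0.1, 'joint_pos': array([ 1.08231409e+00,  9.18089142e-02,  1.23175871e+00, -3.09899214e-05,
        1.81978496e+00, -5.66875045e-02]), 'dq': array([-8.02046216e-04,  1.10442674e-03, -3.54183658e-03, -1.61090991e-05,
       -7.98764263e-04, -9.40271977e-04]), 'joint_torque': array([ 1.73491731e-03, -4.47860956e+01, -4.07566452e+01,  7.00845988e-02,
        2.85387650e-02, -1.21695302e-04]), 'ee_pos': array([0.25098974, 0.54471084, 0.22960857]), 'ee_rot': array([-2.22438948e-04,  2.14227683e-01,  9.76783356e-01, -8.51515798e-04]), 'ft_force': array([-0.40034942,  0.42391341,  0.98645769]), 'moment': array([-0.02908011,  0.02289291,  0.00618108]), 'finger_force': 0.0, 'finger_gap': 0.08781945896329059}
```

View pics/top0.png

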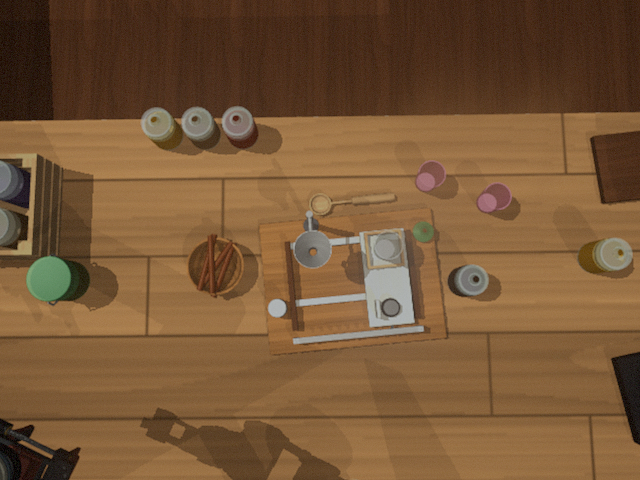

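View pics/side0.png

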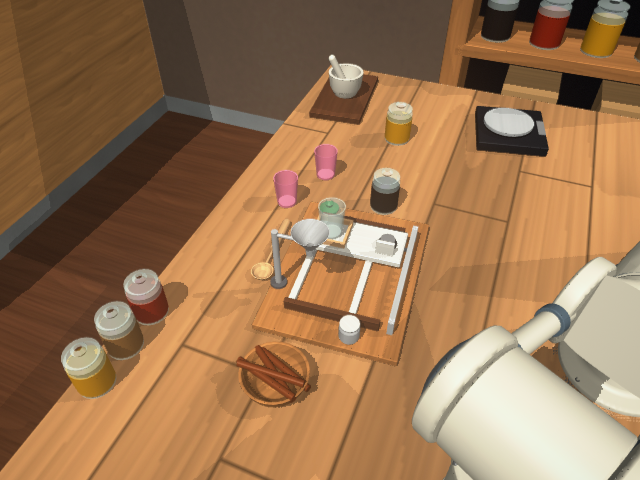

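The top view shows the button at about (391,308), the comb strip from (293,341) to (423,330), the funnel at (313,250) and the jar at (386,249). In the side view the button is at about (387,240). Next I measure these.

```bash
python3 - <<'E'
from h import *
for n,(x0,x1,y0,y1) in(("top",(250,460,200,360)),("side",(250,440,190,360))):
    im=dict(np.load(f"{n}0.npz"));f=im["frame"]
    hsv=cv2.cvtColor(f,cv2.COLOR_BGR2HSV)
    m=((hsv[...,1]<60)).astype(np.uint8)
    r=np.zeros_like(m);r[y0:y1,x0:x1]=1
    for nm,mm in(("white",m*(hsv[...,2]>150)),("grey",m*(hsv[...,2]<=150))):
        k,l,s,c=cv2.connectedComponentsWithStats((mm*r).astype(np.uint8))
        for i in range(1,k):
            if s[i,4]>50:
                rc=cv2.minAreaRect(np.argwhere(l==i)[:,::-1].astype(np.float32))
                print(n,nm,s[i].tolist(),c[i].round(1),np.round(rc[0],1),np.round(rc[1],1),round(rc[2],1))
                if n=="top" and nm=="white" and max(rc[1])>120:
                    p=np.argwhere(l==i)[:,::-1]
                    W=np.array([world(im,u,v,.055)[:2] for u,v in p],np.float32)
                    R=cv2.minAreaRect(W);print("COMB",R,cv2.fitLine(W,2,0,.01,.01).ravel())
    if n=="top":
        for uv in((391,308),(379,300),(391,285)): print(uv,world(im,*uv))
        a=f[285:335,360:420]
    else:
        for uv in((387,240),(380,250)): print(uv,world(im,*uv))
        a=f[215:275,340:412]
    cv2.imwrite(f"pics/{n}1.png",cv2.resize(a,None,fx=7,fy=7,interpolation=cv2.INTER_NEAREST))
a=cv2.imread("pics/top1.png");b=cv2.imread("pics/side1.png")
h=420;cv2.imwrite("pics/both.png",cv2.resize(np.hstack([cv2.resize(a,(420,350)),cv2.resize(b,(420,350))]),(800,333)))
E
```

```text
top white [306, 211, 7, 20, 53] [309.1 217.5] [309.  220.5] [19.  6.] 90.0
top white [349, 231, 17, 23, 157] [358.8 240.3] [357. 242.] [22. 16.] 90.0
top white [370, 236, 24, 30, 419] [380.2 250.9] [381.5 250.5] [29. 23.] 90.0
top white [328, 238, 18, 10, 109] [336.8 241.1] [337.  241.9] [ 8.3 17. ] 81.9
top white [299, 266, 115, 61, 2518] [378.7 295.3] [354.9 299.8] [ 56.9 112.2] 83.7
top white [268, 299, 18, 19, 256] [276.4 307.7] [276.3 307.8] [17.  17.7] 45.0
top white [293, 327, 130, 17, 616] [354.8 334.6] [357.4 334.1] [  5.5 130. ] 84.1
COMB ((0.43411093950271606, -0.0301801860332489), (0.011827943846583366, 0.28386014699935913), 5.33105993270874) [ 0.08849742 -0.9960764   0.43301427 -0.02450048]
top grey [290, 215, 42, 53, 1185] [311.4 245.8] [308.5 243.6] [49.5 37.4] 58.0
top grey [368, 230, 41, 44, 633] [390.7 247.7] [387.7 253.6] [43.3 37.2] 83.3
top grey [361, 250, 14, 34, 127] [364.9 265.4] [368. 266.] [33.1 11.3] 84.5
top grey [454, 269, 6, 22, 83] [457.3 279.6] [456.5 279.5] [21.  5.] 90.0
top grey [379, 298, 23, 22, 364] [389.8 308.2] [390.3 308.3] [21.  21.7] 86.6
to
[... 405 characters left out ...]
, 256, 24, 43, 303] [300.3 277.1] [300.4 276.5] [ 6.7 46.7] 23.2
side white [339, 315, 21, 29, 417] [348.5 327. ] [349. 329.] [28. 20.] 90.0
side grey [376, 190, 21, 4, 64] [386.2 191.2] [386.  191.5] [ 3. 20.] 90.0
side grey [339, 215, 9, 21, 67] [342.8 225.7] [343.3 225.1] [ 7.6 20.1] 3.0
side grey [271, 233, 16, 55, 242] [278.1 270.4] [278.5 260. ] [54. 15.] 90.0
side grey [292, 234, 27, 26, 154] [307.3 247.7] [302.1 246.6] [28.4 15.2] 22.9
side grey [324, 248, 30, 9, 82] [338.5 252.1] [338.7 252.3] [29.6  3. ] 12.5
side grey [348, 327, 12, 17, 73] [354.4 337.4] [355.3 336.4] [ 5.8 19.4] 37.9
(387, 240) [ 0.49173716 -0.10134774  0.05741611]
(380, 250) [ 0.49799825 -0.07062288  0.05245695]
```

View pics/both.png

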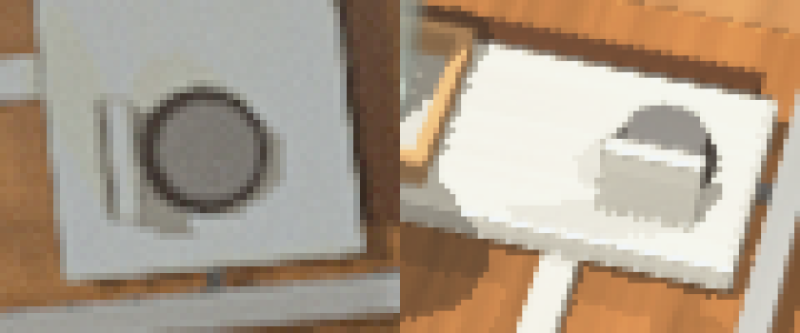

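The crop shows the round button at top-view pixel (391,307.5), with the ledge just left of it on the filler +y side. The geometry is clear, so I'll close the fingers, turn the tool y along the runners and move above the button.

```bash
cat >> h.py <<'E'
from scipy.spatial.transform import Rotation
A=np.radians(5.2)
fy=np.array([-np.sin(A),np.cos(A),0]);fx=np.array([np.cos(A),np.sin(A),0])
q=Rotation.from_matrix(np.c_[np.cross(fy,[0,0,-1]),fy,[0,0,-1]]).as_quat(scalar_first=True)
_t=dict(np.load("top0.npz"))
B=world(_t,391,307.6,.062)
O=np.array([.4341,-.0302,0])+.122*fx   # filler origin
E
python3 - <<'E'
from h import *
f=lambda p:(np.dot(p-O,fx).round(4),np.dot(p-O,fy).round(4))
print("B",B,f(B)); print("funnel",f(world(_t,313,250,.192)),"ledge",f(world(_t,379.5,309,.08)))
close()
p=state()["ee_pos"];move_l([p[0],p[1],.33])
P=B+.004*fy
move_to([P[0],P[1],.33],q); print(state()["joint_pos"])
move_l([P[0],P[1],.085])
s=state();print(s["time"],s["ee_pos"]-P,s["ft_force"],s["finger_gap"])
im=get_image("side");cv2.imwrite("pics/s2.png",cv2.resize(im["frame"][150:330,260:500],None,fx=3,fy=3))
E
```

```text
B [ 0.49089527 -0.10401679  0.062     ] (np.float64(-0.0721), np.float64(-0.0787))Traceback (most recent call last):
  File "<stdin>", line 3, in <module>
NameError: name '_t' is not defined
```

```bash
sed -i 's/_t/T0/g' h.py; python3 - <<'E'
from h import *
f=lambda p:(np.dot(p-O,fx).round(4),np.dot(p-O,fy).round(4))
print("B",B,f(B)); print("funnel",f(world(T0,313,250,.192)),"ledge",f(world(T0,379.5,309,.08)))
close()
p=state()["ee_pos"];move_l([p[0],p[1],.33])
P=B+.004*fy
move_to([P[0],P[1],.33],q); print(state()["joint_pos"])
move_l([P[0],P[1],.085])
s=state();print(s["time"],s["ee_pos"]-P,s["ft_force"],s["finger_gap"])
im=get_image("side");cv2.imwrite("pics/s2.png",cv2.resize(im["frame"][150:330,260:500],None,fx=3,fy=3))
E
```

```text
B [ 0.49089527 -0.10401679  0.062     ] (np.float64(-0.0721), np.float64(-0.0787))
funnel (np.float64(0.0567), np.float64(0.0772)) ledge (np.float64(-0.0724), np.float64(-0.0515))
[-2.68060085e-01 -1.30650603e-01  1.27153494e+00  1.83613772e-04
  2.00070775e+00 -1.93037368e+00]
6.475 [ 0.00055026 -0.00013883  0.02403549] [-0.62478118 -0.80918494  0.16894371] 0.00038431773221153095
```

View pics/s2.png

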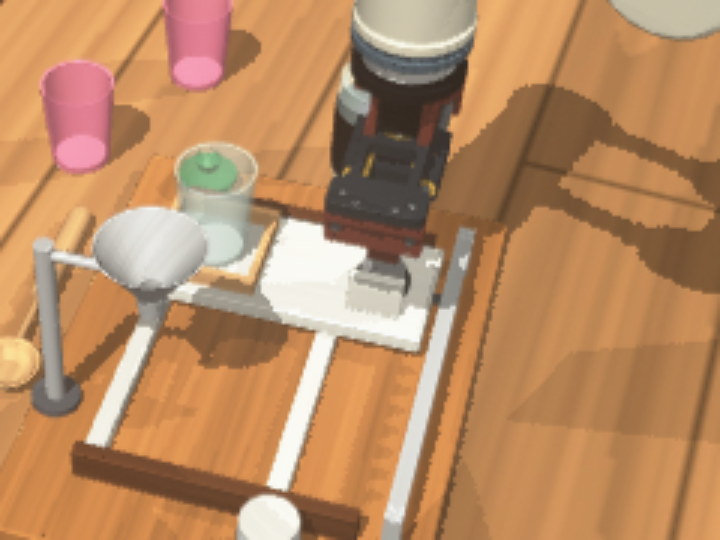

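The closed fingertips are over the button, behind the ledge, and the wide body lies along the runners. Now I press in force-monitored steps.

```bash
python3 - <<'E'
from h import *
P=B+.004*fy
f0=state()["ft_force"]
for z in [.073,.070,.068,.066,.065,.064,.063,.062,.061,.060,.059]:
    move_l([P[0],P[1],z],.03);hold(.1);s=state();F=s["ft_force"]-f0
    print(z,s["ee_pos"].round(4),F.round(1),round(s["time"],2))
    if F[2]>16: break
E
```

```text
0.073 [ 0.4906 -0.1001  0.0731] [-0.4  1.2 -0.9] 7.17
0.07 [ 0.4908 -0.1001  0.0704] [0.8 0.5 2.6] 7.53
0.068 [ 0.4908 -0.1001  0.0684] [0.5 0.5 2.4] 7.88
0.066 [ 0.4908 -0.1001  0.0663] [1.4 0.7 5.1] 8.22
0.065 [ 0.4908 -0.1001  0.0654] [1.6 1.  4.5] 8.57
0.064 [ 0.4908 -0.1001  0.0644] [1.1 0.9 5.4] 8.93
0.063 [ 0.4909 -0.1001  0.0643] [-0.7  1.4  9.6] 9.28
0.062 [ 0.4909 -0.1001  0.0642] [-3.   1.6 14.3] 9.62
0.061 [ 0.491  -0.1003  0.0641] [-5.2  1.7 17.9] 9.97
```

```bash
python3 - <<'E'
from h import *
P=B+.004*fy
for d in [.008,.03,.06,.09,.12,.15,.156,.16,.163,.166,.169,.172,.175,.178]:
    T=P+d*fy
    move_l([T[0],T[1],.061],.05)
    if d>.155: hold(.1)
    s=state();F=s["ft_force"]
    print(d,round(np.dot(s["ee_pos"]-P,fy),4),s["ee_pos"].round(4),"Fx,Fy",round(F@fx,1),round(F@fy,1),"Fz",round(F[2],1),round(s["time"],2))
    if F@fy<-14 or F[2]>35 or F[2]<8: break
im=get_image("top");cv2.imwrite("pics/t3.png",cv2.resize(im["frame"][190:370,240:460],None,fx=3,fy=3))
E
```

```text
0.008 0.0078 [ 0.4902 -0.0922  0.0641] Fx,Fy -5.8 1.0 Fz 18.6 10.28
0.03 0.0299 [ 0.4883 -0.0702  0.0641] Fx,Fy -4.3 1.0 Fz 18.6 10.88
0.06 0.0599 [ 0.4857 -0.0403  0.0641] Fx,Fy -3.8 0.6 Fz 18.1 11.62
0.09 0.09 [ 0.4831 -0.0103  0.0641] Fx,Fy -4.7 1.2 Fz 18.5 12.38
0.12 0.1201 [0.4804 0.0197 0.0641] Fx,Fy -3.7 1.1 Fz 19.1 13.12
0.15 0.1502 [0.4778 0.0497 0.0641] Fx,Fy -4.0 1.3 Fz 17.9 13.88
0.156 0.1563 [0.4773 0.0557 0.0641] Fx,Fy -4.7 1.1 Fz 17.0 14.24
0.16 0.1586 [0.4772 0.058  0.0641] Fx,Fy -2.3 -4.2 Fz 16.4 14.59
0.163 0.1606 [0.4771 0.06   0.0641] Fx,Fy -1.8 -8.0 Fz 17.5 14.94
0.166 0.1633 [0.477  0.0627 0.0641] Fx,Fy -0.8 -8.6 Fz 15.9 15.29
0.169 0.1663 [0.4769 0.0657 0.064 ] Fx,Fy -1.1 -8.9 Fz 15.8 15.64
0.172 0.1692 [0.4766 0.0686 0.0639] Fx,Fy 0.1 -10.7 Fz 15.0 15.99
0.175 0.1694 [0.4766 0.0688 0.0639] Fx,Fy -0.4 -19.8 Fz 16.6 16.34
```

View pics/t3.png

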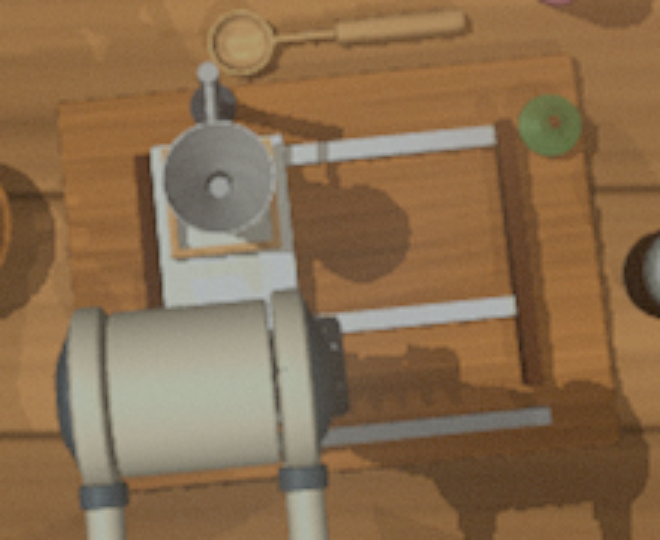

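The carriage is against the stop under the funnel: it stalled at about 0.159 of travel, then the tip slid forward to the ledge. I'll relax the side force slightly, lift straight up and check.

```bash
python3 - <<'E'
from h import *
P=B+.004*fy; T=P+.172*fy
move_l([T[0],T[1],.061],.03);hold(.2);print(state()["ft_force"].round(1))
move_l([T[0],T[1],.075],.04);print(state()["ft_force"].round(1))
move_l([T[0],T[1],.15],.1)
move_l([T[0],T[1],.33],.2)
move_to([.25,.545,.33],q);hold(.3)
s=state();print(s["time"],s["ee_pos"],s["ft_force"].round(1))
im=get_image("top");cv2.imwrite("pics/t4.png",cv2.resize(im["frame"][190:370,240:460],None,fx=3,fy=3))
f=lambda p:(np.dot(p-O,fx).round(4),np.dot(p-O,fy).round(4))
hsv=cv2.cvtColor(im["frame"],cv2.COLOR_BGR2HSV)
m=((hsv[...,1]<60)&(hsv[...,2]<=150)).astype(np.uint8);m[:285]=0;m[330:]=0;m[:,:285]=0;m[:,345:]=0
k,l,st,c=cv2.connectedComponentsWithStats(m)
for i in range(1,k):
    if st[i,4]>100: print(st[i],c[i],f(world(im,*c[i],.062)),"depth z",world(im,*c[i])[2])
im=get_image("side");cv2.imwrite("pics/s4.png",cv2.resize(im["frame"][180:360,240:460],None,fx=3,fy=3))
E
```

```text
[ -0.7 -10.   15. ]
[ 1.  -8.4  1.1]
21.4917 [0.2505145  0.54466854 0.33013337] [0.  0.3 0.5]
[306 305  26  22 406] [317.75862069 315.21921182] (np.float64(-0.0726), np.float64(0.082)) depth z 0.06168041394177681
```

View pics/t4.png

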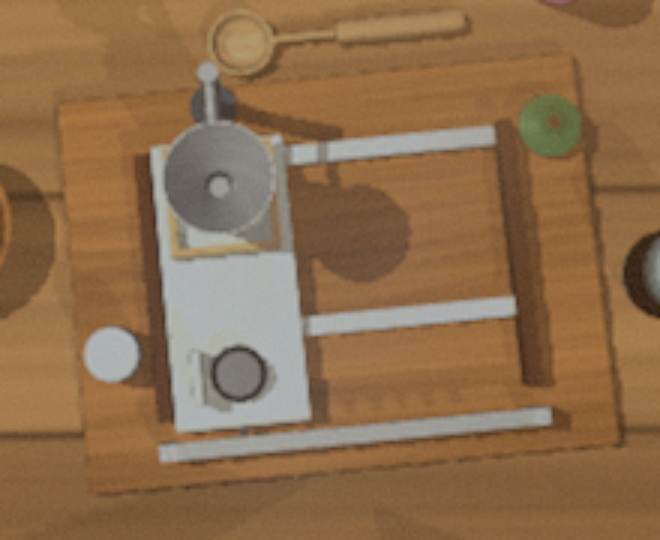

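View pics/s4.png

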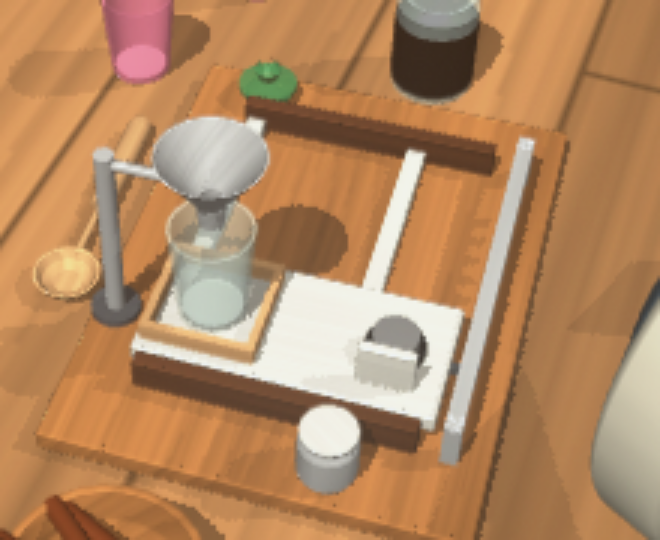

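The carriage is home against the stop, the button is up (top at z about 0.062), and the jar stands upright in its nest under the funnel. The bystanders in view have not moved and the arm is clear, so I'm handing in.

```bash
python3 -c "
from bench import *
print(job_done())"
```

```text
the job is handed in; nothing more can be done
None
```

The job is handed in (no verdict was returned): the carriage is home at the funnel end stop with the button up, the jar stands upright in its nest, and the arm is clear.

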